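# Fetch the stapler from the push-latch drawer

## Robot

A 6-joint arm with a two-finger parallel gripper is mounted at the origin on the work surface. World frame = base frame: x ahead of the robot, y to its left, z up, the work surface at z = 0. Lengths are in m, angles in rad, forces in N, time in s.
With the tool pointing down it reaches from about 0.375 to 0.975 m from the base axis. Payload 3.8 kg.
Tool frame: the origin (TCP) lies midway between the tips of the shut fingers; the grasp point (between the pads) lies 19 mm behind it (bot.tcp_to_grasp is the z of the grasp point in the tool frame, in m); z points along the fingers, y is the line along which they close (so a half turn about z gives the same grasp; the last joint's range is limited). The gripper opens to 85 mm and grips with 20 to 120 N. Pads are 22 mm wide; open, the fingers measure 114 mm over their backs; the gripper's body (76 mm by 85 mm) begins 54 mm behind the grasp point. The pads swing forward as they close: fully open they stand 13 mm farther back than shut.
Start: joints at [-1.332, 0.264, 1.604, -0, 1.274, -0.037], TCP at [0.184, -0.649, 0.231] pointing down, gripper open.
Joint ranges: [-2.63, 2.63], [-0.94, 2.18], [0.31, 2.57], [-1.31, 4.45], [0, 2.66], [-2.55, 2.55]. Speed limits (rad/s): [2.57, 2.57, 3.14, 3.14, 3.14, 3.14].

## Interface

Orientations are given as a 3x3 rotation matrix whose columns are the frame's x, y, z axes.
In Python, from workcell import bot gives the robot as it stands. Calls block until the motion is done:
- bot.move_ptp(position, orientation): joint-space move of the TCP to a pose.
- bot.line_to(position, ori=None, velocity=0.15): straight line of the TCP; ori=None keeps the orientation; velocity is the mean speed in m/s.
- bot.move_j(angles): joint-space move.
- bot.command_gripper(opening, grasp_force=None): finger opening in m; grasp_force is the grip in N (None keeps the last); returns when the fingers have stopped.
- bot.hold(seconds).
- bot.inverse_kinematics(position, orientation): joint angles nearest the present ones, or None.
- bot.get_state(): the state.
- bot.capture(name): name is "scene" or "top"; returns the picture (420x560x3 uint8, blue, green, red); there is no depth.
- bot.get_calibration(name): a dict with "fx", "fy", "cx", "cy" (pixels), "k1" (the pictures are not rectified: a ray, as slopes to the right and down, at radius r is drawn at 1 + k1 r^2 times it, then the intrinsics apply), "xyz" and "rotation" of the camera in the world. Camera axes: x right, y down, z forward; pixel columns grow to the right and rows downward; lengths in m; the calibration is good to about 2 mm. A picture is of the moment at which its call begins. get_calibration takes no time and is no camera call.
A pose or a line that the arm cannot do raises bot.IKError and nothing moves.
- bot.hand_in(): hands the job in; it is judged then, once.
Trained networks look in the newest picture that a camera, given by its name, has taken for a name from the list of things; names that differ only in an ending like _2 or _b are one class to them, and where a whole thing is asked for, a point or a joint stands for the part that bears it (a point fixed in the world has none). Each returns a list of dicts, best first, with "p" (0 to 1); they miss things now and then, are a little off and sometimes report something else, mostly with a low value. They report only what shows in the picture. A call takes as long as a camera call. They do not tell look-alikes from the thing itself.
- bot.search_frame(camera, label): "rect" ([centre column, centre row, width, height] in pixels, round what is visible of it).
- bot.silhouettes(camera, label): "region" (420x560 bool, what is visible of it) and "rect" ([centre column, centre row, width, height] in pixels, round what is visible of it).
- bot.landmark_of(camera, label): "point" ([column, row] in pixels: a listed point, or the origin of a listed thing).
The state is a dict: "time": time; "q": joint angles; "joint_vel": joint speeds; "tau": joint torques, N m; "tcp_pos": TCP position; "tcp_rot": TCP orientation; "ft_force": force on the tool from outside, world axes, zero at the start; "wrist_torque": the same for the moment, N m; "opening": finger opening in m; "grasp_force": force on a finger pad.
Only numpy, scipy, OpenCV 4.12 (cv2) and the standard library are available. Lean on these libraries where they do the work, as an engineer would, in place of code of your own. Each camera call takes 0.05 s, during which the arm holds its last target. There are 200 camera calls.

## Task

The red stapler is in the handleless oak drawer box. First lift the green vase out of the way of the drawer and leave it standing upright on the desk; then press the oak drawer's front in until it springs out, pull the drawer out to its stop and leave it open, and set the stapler gently, upright, in the dark tray. Leave the grey drawer shut, and do not knock or shift the pen cup, the blue jar or the white ornament.

Things in the scene. Friction and masses are not known exactly. Their poses are not given: they have to be found in the camera images.
- oak_unit: brown oak handleless drawer box, fixed: 190 deep (x) x 134 wide (y) x 78 high; origin: centre of its underside on the desk. The drawer opens along own -x, towards the robot. Shut, the front panel's outer face is at own x = -95 and the box's top begins at x = -83. Drawer floor 13 above the desk, inner walls up to 55. The stapler's compartment, right behind the front, is 100 long x 106 wide.
- oak_front (a point): top edge of the oak drawer's plain front panel (12 thick, 134 wide, from 3 to 78 above the desk), at the middle of its width and thickness, 78 above the desk; moves with the drawer; axes as oak_unit. At the drawer's stop the compartment behind it lies clear of the box's top.
- oak_drawer (a joint): drawer travel in m: 0 shut and latched, negative pressed in (hard stop -0.013), positive open (stop 0.120). Pressing 6 to 8 mm in, with 6 to 8 N, frees the latch; as the finger draws back a spring pushes the drawer out to about 0.045, where it rests with about 1 N of friction, free of the spring. It does not latch again.
- grey_unit: grey drawer box fixed to the desk, the same in size, axes and push latch as the oak one; must stay shut. The desk in front of it (own x from about -210 to -100, |y| under 40) is free of other things at the start.
- grey_drawer (a joint): travel of the grey drawer in m, as oak_drawer; 0 shut.
- stapler_mid (a point): centre of the red stapler, half-way up (22 above its underside). 72 long (own x) x 28 wide at the foot, 24 wide from 10 up to the top (own y) x 44 high (z up), 160 g. Stands upright in the oak drawer's front compartment, long axis roughly across the drawer; it may shift a little as the drawer springs out.
- vase_mid (a point): centre of the green glass vase, 50 above its underside; round, diameter 54 between 12 and 66 above its underside, 26 at the neck (86), 100 high, 200 g. Stands in front of the oak drawer, in its way.
- tray_mid (a point): centre of the dark wooden tray's inner floor, 5 above the desk; tray 130 x 130 outside, walls 5 thick and 14 high, fixed to the desk; axes along its sides.
- pencup_mid (a point): middle (45 above the desk) of the black pen cup, diameter 60, 90 high, pens up to 146 high; a bystander to one side of the oak drawer's path.
- jar_mid (a point): middle (37 above the desk) of the blue jar with a metal cap, diameter 58, 75 high; a bystander to the other side of the oak drawer's path.
- ornament_mid (a point): middle (42 above its underside) of the white ornament, diameter 48, 85 high, standing on the rear of the oak box's top; a bystander.
There are look-alikes about, which are no part of the job. Leave any yellow look-alike of the oak_unit alone.

How it is judged:
By the outcome, as a careful person would: the job done as asked, in the order asked, and still so for the second after the job is handed in, with the robot touching nothing.
It also fails if it takes over 72 s, if anything falls off the work surface, if the arm or the gripper's body presses on something with over 40 N, if the wrist force passes 120 N, or if a joint passes its speed limit or range.

## Working session

There is one attempt and no reset: what is moved stays moved. The work goes in short steps, each a Python script; the robot and the scene stay as the last script left them, time stands still between calls to the robot, and variables do not carry over. Pictures are saved under pics/ and viewed, at most 10 in all, crops included, and the job is handed in when it is done.

```bash
mkdir -p pics; ls; cat > h.py <<'E'
import numpy as np, cv2
from workcell import bot
def ray(cam,px):
    c=bot.get_calibration(cam); k=c["k1"]
    d=np.array([(px[0]-c["cx"])/c["fx"],(px[1]-c["cy"])/c["fy"]]); u=d.copy()
    for _ in range(20): u=d/(1+k*(u@u))
    R=np.array(c["rotation"]); return np.array(c["xyz"]),R@np.array([u[0],u[1],1.])
def at_z(cam,px,z):
    o,d=ray(cam,px); return o+d*(z-o[2])/d[2]
def proj(cam,P):
    c=bot.get_calibration(cam); p=np.array(c["rotation"]).T@(np.array(P)-np.array(c["xyz"])); u=p[:2]/p[2]; u=u*(1+c["k1"]*(u@u))
    return np.array([c["fx"]*u[0]+c["cx"],c["fy"]*u[1]+c["cy"]])
def tri(p1,p2):
    o,d=ray("scene",p1);q,e=ray("top",p2)
    d=d/np.linalg.norm(d);e=e/np.linalg.norm(e)
    s=np.linalg.lstsq(np.c_[d,-e],q-o,rcond=None)[0]
    a=o+s[0]*d;b=q+s[1]*e; return (a+b)/2,np.linalg.norm(a-b)
E
python3 - <<'E'
from h import *
for c in("scene","top"):
    cv2.imwrite(f"pics/{c}0.png",bot.capture(c)); k=bot.get_calibration(c); print(c,np.round(k["xyz"],3),np.round(k["rotation"],2).tolist(),k["fx"],k["k1"])
Z=dict(oak_unit=0,oak_front=.078,grey_unit=0,stapler_mid=.035,vase_mid=.05,tray_mid=.005,pencup_mid=.045,jar_mid=.037,ornament_mid=.12)
for n,z in Z.items():
    for c in("scene","top"):
        for r in bot.landmark_of(c,n)[:4]: print(n,c,round(r["p"],2),np.round(r["point"],1),np.round(at_z(c,r["point"],z),3))
print(bot.get_state()["time"])
E
```

```text
pics
scene [ 1.319 -0.581  0.867] [[0.57, 0.52, -0.63], [0.82, -0.36, 0.45], [0.01, -0.77, -0.64]] 435.8702499171729 -0.09973491786541819
top [ 0.349 -0.039  1.201] [[-0.01, -0.99, 0.15], [-1.0, 0.01, 0.02], [-0.02, -0.15, -0.99]] 509.55159868183256 -0.18822993045903755
oak_unit scene 0.98 [218.9 212.5] [ 0.346 -0.138 -0.   ]
oak_unit scene 0.65 [232.2 303.7] [ 0.682 -0.284  0.   ]
oak_unit scene 0.53 [238.2 238.4] [ 0.483 -0.149 -0.   ]
oak_unit top 0.86 [385.7 162.4] [ 0.674 -0.281  0.   ]
oak_unit top 0.56 [334.8 301.2] [ 0.341 -0.148  0.   ]
oak_front scene 0.49 [215.2 263.1] [ 0.604 -0.282  0.078]
oak_front scene 0.41 [197.2 179.4] [ 0.25  -0.156  0.078]
oak_front top 0.69 [395.4 187. ] [ 0.596 -0.285  0.078]
oak_front top 0.58 [348.9 340.9] [ 0.255 -0.17   0.078]
grey_unit scene 0.98 [322.7 258.6] [ 0.688  0.002 -0.   ]
grey_unit top 0.56 [271.9 165. ] [ 0.67  -0.003  0.   ]
vase_mid scene 0.71 [191.7 250.1] [ 0.5  -0.3   0.05]
vase_mid top 0.79 [403.1 231.7] [ 0.497 -0.304  0.05 ]
tray_mid scene 0.69 [367.8 199.7] [0.569 0.287 0.005]
tray_mid scene 0.66 [234. 303.] [ 0.686 -0.281  0.005]
tray_mid top 0.96 [155.5 208.5] [0.565 0.28  0.005]
pencup_mid scene 0.8 [238.5 239.9] [ 0.532 -0.174  0.045]
pencup_mid top 0.66 [349.  216.7] [ 0.534 -0.181  0.045]
jar_mid scene 0.58 [158.7 277.6] [ 0.53  -0.41   0.037]
jar_mid top 0.96 [442.8 223.1] [ 0.518 -0.403  0.037]
ornament_mid scene 0.63 [249.5 273.6] [ 0.717 -0.248  0.12 ]
ornament_mid top 0.74 [379.3 126.7] [ 0.725 -0.246  0.12 ]
1.0
```

View pics/scene0.png

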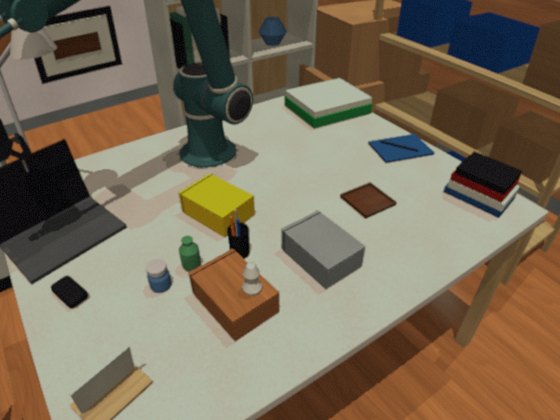

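View pics/top0.png

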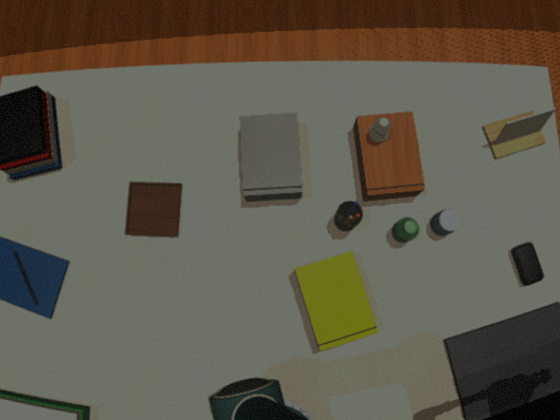

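The oak unit is the brown box, at scene (235,292) and top (389,155). It could be mistaken for the yellow box at scene (217,203) and top (335,300), the grey box at scene (322,247) and top (271,157), or the dark tray at top (155,209). I choose the brown one. The vase is green, at scene (190,253) and top (405,230). Next I'll fit the poses and check them in a crop.

```bash
cat > fit.py <<'E'
from h import *
from scipy.optimize import minimize
import itertools
def near(l,xy,n):
    L=[r for r in bot.silhouettes(l,n)]
    px=proj(l,xy); L.sort(key=lambda r:np.hypot(*(np.array(r["rect"][:2])-px))); return L[0]["region"] if L else None
def hullmask(cam,P,s=4):
    p=np.array([proj(cam,q) for q in P]); h=cv2.convexHull(np.float32(p))
    m=np.zeros((420,560),np.uint8); cv2.fillConvexPoly(m,np.int32(np.round(h*16)),255,cv2.LINE_AA,4); return m/255.
def boxfit(name,x0,size,excl=None):
    ms={c:near(c,[x0[0],x0[1],size[2]/2],name) for c in("scene","top")}
    def corners(v):
        c,s=np.cos(v[2]),np.sin(v[2])
        return [[v[0]+c*a*size[0]/2-s*b*size[1]/2,v[1]+s*a*size[0]/2+c*b*size[1]/2,z] for a,b in itertools.product((-1,1),(-1,1)) for z in(0,size[2])]
    def cost(v):
        t=0
        for c,m in ms.items():
            if m is None: continue
            w=np.ones((420,560))
            for q,r in (excl or {}).get(c,[]): cv2.circle(w,(int(q[0]),int(q[1])),r,0,-1)
            t+=(w*np.abs(hullmask(c,corners(v))-m)).sum()/m.sum()
        return t
    r=minimize(cost,x0,method="Nelder-Mead",options=dict(initial_simplex=np.array(x0)+np.array([[0,0,0],[.01,0,.03],[0,.01,-.03],[-.007,-.007,.08]])))
    return r.x,r.fun,corners(r.x)
E
python3 - <<'E'
from fit import *
ex={"scene":[((251,275),22),((240,240),22),((190,252),22)],"top":[((379,128),20),((348,216),18)]}
o,f,C=boxfit("oak_unit",[.678,-.282,.1],(.190,.134,.078),ex); print("oak",o.round(4),f)
g,f,_=boxfit("grey_unit",[.678,0,0.],(.190,.134,.078)); print("grey",g.round(4),f)
t,f,T=boxfit("tray_mid",[.567,.283,0.],(.130,.130,.014)); print("tray",t.round(4),f)
np.save("poses.npy",[o,g,t])
im=bot.capture("top")
for K,col in((C,(255,0,0)),(T,(0,255,0))):
    for q in K:
        p=proj("top",q); cv2.circle(im,tuple(np.int32(p.round())),1,col,-1)
cv2.imwrite("pics/crop.png",cv2.resize(im[100:250,300:480],None,fx=4,fy=4))
for n in("vase_mid","pencup_mid","jar_mid","ornament_mid"):
    a=bot.landmark_of("scene",n);b=bot.landmark_of("top",n)
    if a and b: print(n,tri(a[0]["point"],b[0]["point"]))
E
```

```text
oak [ 0.6797 -0.2767  0.0784] 0.07606231981289231
grey [ 0.6796 -0.001   0.0458] 0.0991519360061
tray [ 0.5645  0.2869 -0.0476] 0.03908518925396984
vase_mid (array([ 0.49632662, -0.30026412,  0.04684114]), np.float64(0.0030872559925417065))
pencup_mid (array([ 0.53274193, -0.18205892,  0.04923378]), np.float64(0.014246012056491588))
jar_mid (array([ 0.52300373, -0.40858838,  0.02933904]), np.float64(0.00021530795828245792))
ornament_mid (array([ 0.71792833, -0.24670562,  0.12034451]), np.float64(0.0038748704758476368))
```

View pics/crop.png

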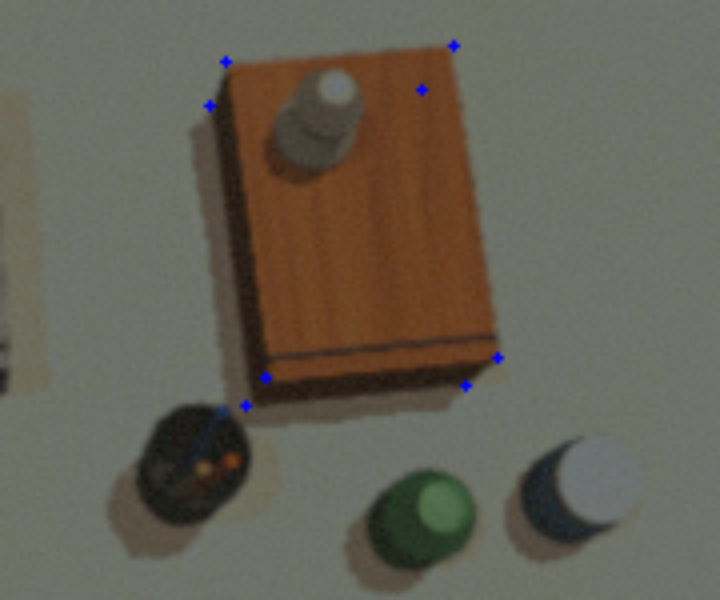

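The fit follows the brown box within about 1 px, with front corners at crop (265,378) and (497,357). The vase stands in front of it at crop (420,520), between the cup (195,465) and the jar (580,490). Now I'll move the vase.

```bash
cat >> h.py <<'E'
o,g,t=np.load("poses.npy")
def W(u,x,y=0,z=0):
    c,s=np.cos(u[2]),np.sin(u[2]); return np.array([u[0]+c*x-s*y,u[1]+s*x+c*y,z])
def R(a,p=None):
    best=None
    for b in(a,a+np.pi):
        c,s=np.cos(b),np.sin(b); M=np.array([[-s,c,0],[c,s,0],[0,0,-1.]])
        if p is None: return M
        q=bot.inverse_kinematics(p,M)
        if q is not None and (best is None or abs(q[5])<best[0]): best=(abs(q[5]),M)
    return best[1]
def st(msg=""):
    s=bot.get_state(); print(msg,"t",round(s["time"],2),"p",np.round(s["tcp_pos"],4),"F",np.round(s["ft_force"],2),"op",round(s["opening"],4),"gf",round(s["grasp_force"],1)); return s
E
python3 - <<'E'
from h import *
v=np.array([.4968,-.3015,.16]); M=R(o[2],v)
bot.move_ptp(v,M); bot.line_to([v[0],v[1],.033],velocity=.12); st("at")
bot.command_gripper(.045,30); st("grip")
bot.line_to([v[0],v[1],.22],velocity=.15); st("up")
d=W(g,-.178,0,.22); M=R(o[2]+.0,d)
bot.line_to(d,M,velocity=.2); bot.line_to([d[0],d[1],.05],velocity=.15); bot.line_to([d[0],d[1],.0345],velocity=.03); st("down")
bot.command_gripper(.072); bot.line_to([d[0],d[1],.2],velocity=.15)
st("rel"); cv2.imwrite("pics/a.png",bot.capture("scene"))
for c in("scene","top"):
    bot.capture(c); print([(r["p"],at_z(c,r["point"],.05).round(3)) for r in bot.landmark_of(c,"vase_mid")[:2]])
E
```

```text
at t 4.68 p [ 0.4976 -0.302   0.0339] F [-0.02 -0.32  0.32] op 0.0855 gf 0.0
grip t 5.09 p [ 0.498  -0.3021  0.0344] F [0.21 0.86 5.52] op 0.0525 gf 31.6
up t 6.49 p [ 0.4961 -0.301   0.2185] F [-0.41  0.77 -2.55] op 0.0528 gf 31.6
down t 10.05 p [ 0.5015 -0.0091  0.0344] F [-1.05  0.66  0.95] op 0.0527 gf 31.9
rel t 11.62 p [ 0.501  -0.0091  0.1988] F [ 0.14 -0.68  0.4 ] op 0.0721 gf 0.0
[(0.86, array([ 0.503, -0.015,  0.05 ]))]
[(0.61, array([ 0.495, -0.013,  0.05 ]))]
```

View pics/a.png

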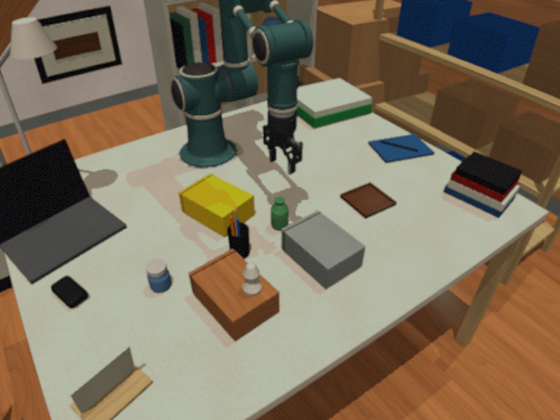

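The vase stands upright at (279,214), clear of the oak drawer. Now the press, watching the force.

```bash
python3 - <<'E'
from h import *
bot.command_gripper(0.0,20)
p=W(o,-.132,0,.2); M=R(o[2]+np.pi/2,p); ax=np.array([np.cos(o[2]),np.sin(o[2]),0])
bot.move_ptp(p,M); p[2]=.042; bot.line_to(p,velocity=.15); 
f0=st("pre")["ft_force"]@ax
x=-.132; con=None
while x<-.085:
    x+=.001 if con else .002
    bot.line_to(W(o,x,0,.042),velocity=.025)
    s=bot.get_state(); F=-(s["ft_force"]@ax-f0); a=(s["tcp_pos"]-W(o,0))@ax
    if con is None and F>1.2: con=a; print("contact",a)
    if con: print(round(a,4),round(F,2),end="; ")
    if F>9.5 or (con and a-con>.0095): break
bot.line_to(W(o,-.19,0,.042),velocity=.08); st("back")
bot.line_to(W(o,-.19,0,.16),velocity=.2)
cv2.imwrite("pics/b.png",cv2.resize(bot.capture("top")[90:260,290:490],None,fx=4,fy=3.5))
for c in("scene","top"):
    bot.capture(c); print([(r["p"],((at_z(c,r["point"],.078)-W(o,0,0,.078))@ax).round(4)) for r in bot.landmark_of(c,"oak_front")[:2]])
st()
E
```

```text
pre t 14.84 p [ 0.5491 -0.2874  0.0432] F [ 0.62 -0.31  0.38] op 0.0003 gf 0.0
contact -0.10641722401836214
-0.1064 1.92; -0.106 6.71; -0.1049 5.78; -0.1041 6.13; -0.1037 8.09; -0.1028 9.06; -0.1019 8.65; -0.101 9.66; back t 21.12 p [ 0.4909 -0.2917  0.0422] F [-0.31  0.3   0.4 ] op -0.0002 gf 0.0
[(0.78, np.float64(-0.0864))]
[(0.85, np.float64(-0.0881)), (0.78, np.float64(-0.4136))]
 t 22.12 p [ 0.4893 -0.2909  0.1581] F [ 0.61 -0.21  0.15] op 0.0002 gf 0.0
```

View pics/b.png

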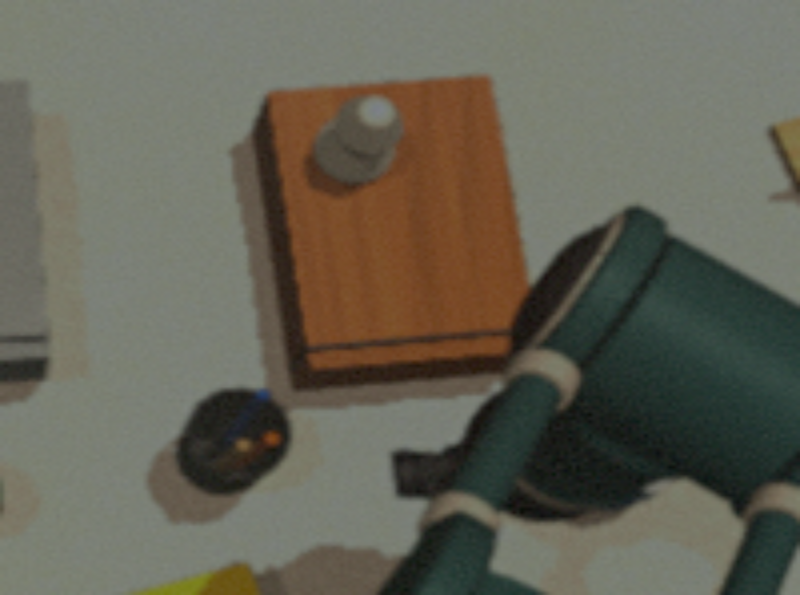

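The drawer is still shut, with its seam unchanged at crop (405,342). I stopped after about 5 mm, so I'll press deeper.

```bash
python3 - <<'E'
from h import *
ax=np.array([np.cos(o[2]),np.sin(o[2]),0])
bot.line_to(W(o,-.14,0,.042),velocity=.2)
f0=bot.get_state()["ft_force"]@ax
bot.line_to(W(o,-.103,0,.042),velocity=.06)
for x in np.arange(-.101,-.087,.0015):
    bot.line_to(W(o,x,0,.042),velocity=.03)
    s=bot.get_state(); F=-(s["ft_force"]@ax-f0); a=(s["tcp_pos"]-W(o,0))@ax
    print(round(x,4),round(a,4),round(F,2),end="; ")
    if F>18 or a>-.0968: break
bot.line_to(W(o,-.19,0,.042),velocity=.08); st("back")
bot.line_to(W(o,-.21,0,.16),velocity=.2)
for c in("scene","top"):
    im=bot.capture(c); print([(r["p"],((at_z(c,r["point"],.078)-W(o,0,0,.078))@ax).round(4)) for r in bot.landmark_of(c,"oak_front")[:2]])
cv2.imwrite("pics/c.png",cv2.resize(im[90:260,290:490],None,fx=4,fy=3.5))
st()
E
```

```text
-0.101 -0.1018 5.62; -0.0995 -0.1007 6.24; -0.098 -0.0996 7.86; -0.0965 -0.0983 8.06; -0.095 -0.0969 9.02; -0.0935 -0.0955 8.65; back t 26.53 p [ 0.4908 -0.2917  0.0421] F [ 0.14 -0.36 -0.02] op 0.0002 gf 0.0
[(0.94, np.float64(-0.1421))]
[(0.79, np.float64(-0.1328)), (0.58, np.float64(-0.4145))]
 t 27.48 p [ 0.4694 -0.2924  0.158 ] F [-0.43 -0.46  0.77] op -0.0003 gf 0.0
```

View pics/c.png

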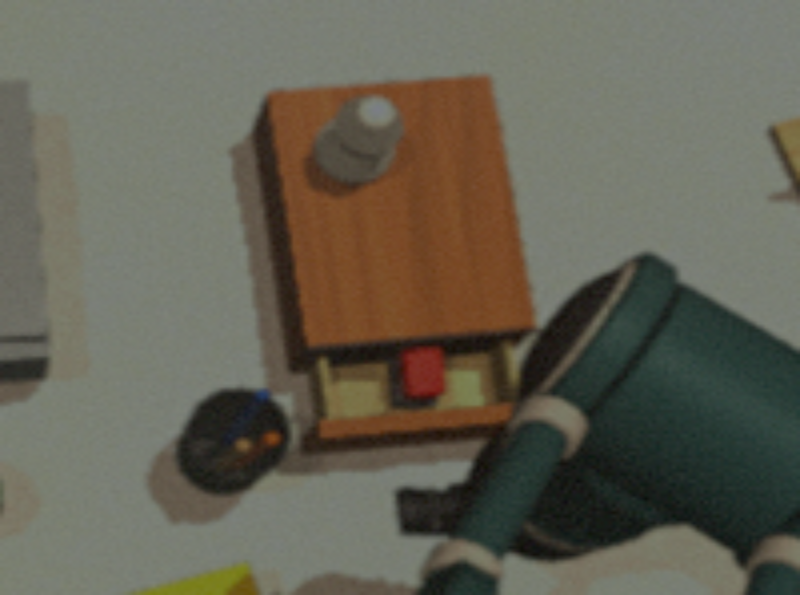

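The drawer has sprung out about 45 mm. Its front edge is at crop (415,425) and the red stapler shows at (423,372). Now I'll hook behind the panel and pull to the stop.

```bash
python3 - <<'E'
from h import *
ax=np.array([np.cos(o[2]),np.sin(o[2]),0])
bot.line_to(W(o,-.106,0,.15),velocity=.2); bot.line_to(W(o,-.106,0,.064),velocity=.12)
f0=st("in")["ft_force"]@ax
bot.line_to(W(o,-.185,0,.064),velocity=.05)
for x in np.arange(-.187,-.203,-.002):
    bot.line_to(W(o,x,0,.064),velocity=.03)
    s=bot.get_state(); F=s["ft_force"]@ax-f0; a=(s["tcp_pos"]-W(o,0))@ax
    print(round(x,4),round(a,4),round(F,2),end="; ")
    if F>7: break
bot.line_to(W(o,-.175,0,.064),velocity=.08)
bot.line_to(W(o,-.175,0,.2),velocity=.25); p=W(o,-.2,.2,.2); bot.line_to(p,velocity=.3)
for c in("scene","top"):
    im=bot.capture(c); print([(r["p"],((at_z(c,r["point"],.078)-W(o,0,0,.078))@ax).round(4)) for r in bot.landmark_of(c,"oak_front")[:2]])
    print([(r["p"],np.round(r["point"],1),at_z(c,r["point"],.035).round(4)) for r in bot.landmark_of(c,"stapler_mid")[:2]])
    for r in bot.silhouettes(c,"stapler_mid")[:1]:
        print(np.round(r["rect"]),cv2.minAreaRect(np.argwhere(r["region"])[:,::-1].astype(np.float32)))
    k=slice(90,260),slice(290,490)
    cv2.imwrite(f"pics/d_{c}.png",cv2.resize(im[k] if c=="top" else im[180:350,110:310],None,fx=4,fy=3.5))
st()
E
```

```text
in t 29.02 p [ 0.5746 -0.2854  0.0648] F [0.53 0.1  0.18] op -0.0001 gf 0.0
-0.187 -0.1872 -0.31; -0.189 -0.1892 -0.88; -0.191 -0.1912 -0.47; -0.193 -0.1923 4.09; -0.195 -0.1924 10.25; [(0.57, np.float64(-0.2012)), (0.54, np.float64(-0.4256))]
[(0.54, array([203.2, 258.7]), array([ 0.5325, -0.284 ,  0.035 ]))]
[199. 258.  16.  24.] ((196.16000366210938, 257.3800048828125), (24.0, 14.199999809265137), 53.13010025024414)
[(0.56, np.float64(-0.4091))]
[(0.82, array([397.2, 219.9]), array([ 0.5267, -0.2948,  0.035 ]))]
[397. 221.  12.  32.] ((397.1471252441406, 220.94264221191406), (31.96007537841797, 12.983780860900879), 87.1375961303711)
 t 34.33 p [ 0.4648 -0.0937  0.1999] F [-0.37  0.41 -0.17] op 0.0002 gf 0.0
```

View pics/d_top.png

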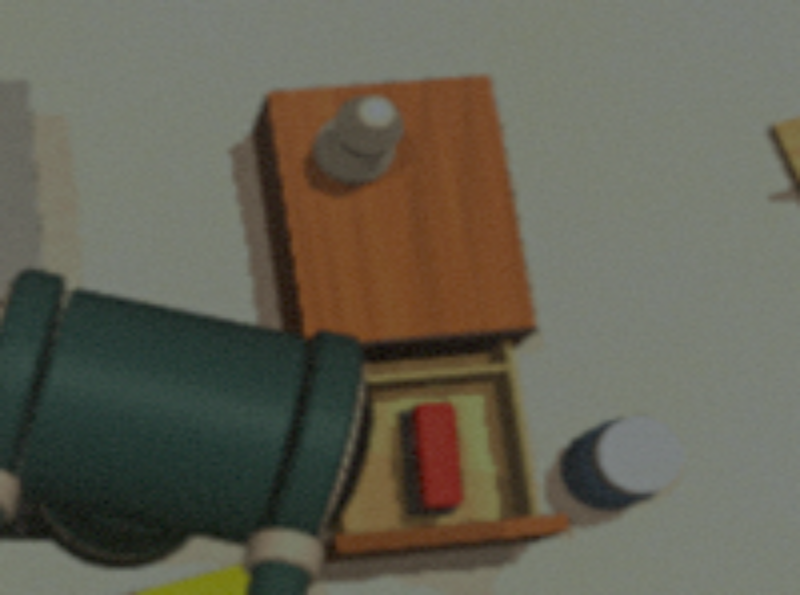

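View pics/d_scene.png

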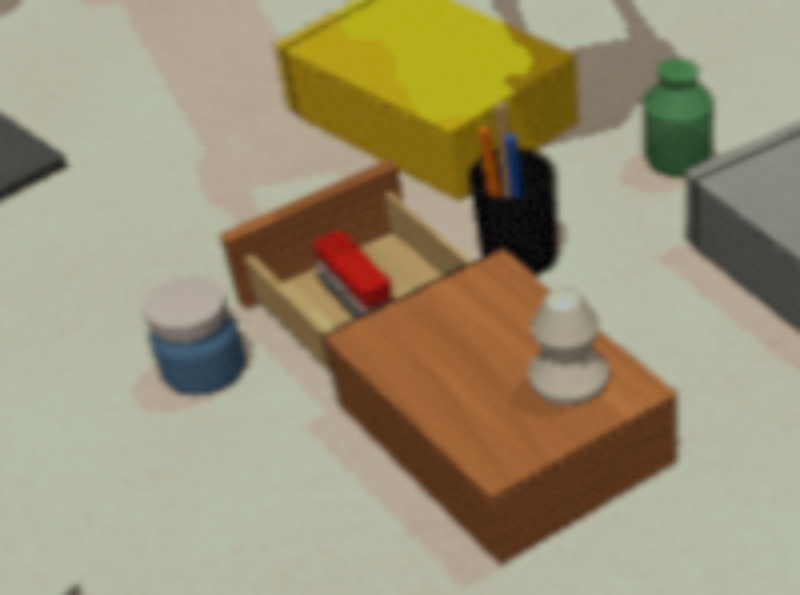

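The drawer is at its stop. The stapler stands upright, with its top face at top-crop (437,455) and its long axis along the drawer. Next I'll measure it from the red top face and grasp it.

```bash
python3 - <<'E'
from h import *
im=bot.capture("top"); hsv=cv2.cvtColor(im,cv2.COLOR_BGR2HSV)
m=(((hsv[...,0]<6)|(hsv[...,0]>172))&(hsv[...,1]>150)&(hsv[...,2]>60)).astype(np.uint8)
w=np.zeros_like(m); w[190:250,375:425]=1; m&=w
n,l,s,_=cv2.connectedComponentsWithStats(m); k=1+s[1:,4].argmax(); pts=np.argwhere(l==k)[:,::-1]
P=np.array([at_z("top",p,.057)[:2] for p in pts]).astype(np.float32); r=cv2.minAreaRect(P*1000); print(len(pts),r)
b=cv2.boxPoints(r)/1000; e=[b[1]-b[0],b[2]-b[1]]; L=max(e,key=np.linalg.norm); yaw=np.arctan2(L[1],L[0]); yaw=(yaw+np.pi/2)%np.pi-np.pi/2
c=np.array(r[0])/1000; d=c-o[:2]; cs,sn=np.cos(o[2]),np.sin(o[2])
print("c",c,"yaw",yaw,"in oak",[cs*d[0]+sn*d[1],-sn*d[0]+cs*d[1]]); np.save("stap.npy",[c[0],c[1],yaw])
im=bot.capture("scene"); hsv=cv2.cvtColor(im,cv2.COLOR_BGR2HSV)
print("scene centroid of top face if here:",proj("scene",[c[0],c[1],.057]))
m=(((hsv[...,0]<6)|(hsv[...,0]>172))&(hsv[...,1]>170)&(hsv[...,2]>150)).astype(np.uint8);w[:]=0;w[235:275,180:212]=1
q=np.argwhere(m&w)[:,::-1]; print(len(q),q.mean(0))
E
```

```text
272 ((523.1619262695312, -293.2904357910156), (65.51338958740234, 23.118005752563477), 1.8062130212783813)
c [ 0.52316193 -0.29329044] yaw 0.03152466 in oak [np.float64(-0.15737546060885324), np.float64(-0.004311285528925662)]
scene centroid of top face if here: [197.47125081 252.16792987]
128 [197.78125 254.75   ]
```

```bash
python3 - <<'E'
from h import *
x,y,yaw=np.load("stap.npy")
bot.command_gripper(.05,30)
p=np.array([x,y,.2]); M=R(yaw+np.pi/2,p)
bot.line_to(p,M,velocity=.25); bot.line_to([x,y,.07],velocity=.15); bot.line_to([x,y,.023],velocity=.06); f0=st("at")
bot.command_gripper(.015,30); a=st("grip")
bot.line_to([x,y,.22],velocity=.15); b=st("up")
d=np.array([t[0],t[1],.22]); M=R(t[2]+np.pi/2,d)
bot.line_to(d,M,velocity=.3); d[2]=.06; bot.line_to(d,velocity=.2); d[2]=.02; bot.line_to(d,velocity=.06); c=st("low")
z=.02
while z>.011:
    z-=.001; bot.line_to([d[0],d[1],z],velocity=.02); s=bot.get_state()
    if s["ft_force"][2]-c["ft_force"][2]>1.5: break
st("touch")
bot.hold(.15); bot.command_gripper(.05); bot.hold(.1); bot.line_to([d[0],d[1],.12],velocity=.12); bot.line_to([d[0]-.1,d[1],.3],velocity=.3); st("rel")
im=[bot.capture(c) for c in("scene","top")]
v=np.hstack([cv2.resize(im[0][130:310,130:430],(500,300)),cv2.resize(im[1][90:270,110:290],(300,300))]); cv2.imwrite("pics/e.png",v)
E
```

```text
at t 37.89 p [ 0.5235 -0.2935  0.0232] F [ 0.46  0.54 -1.48] op 0.0496 gf 0.0
grip t 38.23 p [ 0.5237 -0.2937  0.0237] F [ 0.36 -0.96  2.03] op 0.0238 gf 32.9
up t 39.7 p [ 0.5225 -0.2929  0.2185] F [-1.3  -0.56 -1.18] op 0.0237 gf 32.6
low t 44.67 p [0.5646 0.287  0.02  ] F [ 0.22  0.72 -1.16] op 0.023 gf 32.6
touch t 45.67 p [0.5644 0.2869 0.0158] F [-0.47  0.05  0.35] op 0.0238 gf 32.6
rel t 48.15 p [0.4641 0.2865 0.2981] F [ 0.33 -0.91 -0.54] op 0.05 gf 0.0
```

View pics/e.png

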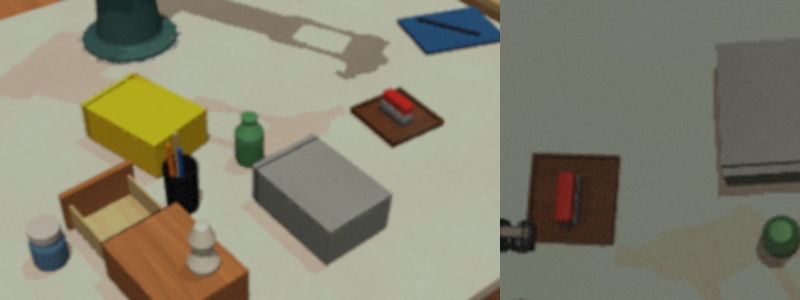

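The stapler is upright in the tray at (397,103), the oak drawer is open at (110,205), the vase is upright at (250,140), and the grey drawer is shut. The bystanders are where they were, so I'm handing in.

```bash
python3 -c "
from h import *
print(bot.hand_in())"
```

```text
the job is handed in; nothing more can be done
None
```

The job is handed in at about 48 s: the red stapler is upright in the dark tray, the oak drawer is open at its stop, the vase stands upright on the desk in front of the grey unit, the grey drawer is shut, and the last picture shows the pen cup, jar and ornament in place; the first press was too shallow and I had to press again.

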